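Park the tube rotator with its tube upright

TASK

The tube rotator has been switched off with its one tube hanging cap-down. Turn its wheel slowly by pushing the arms round with a fingertip until that tube stands straight up, cap on top, then leave it so. Do not press on the tube, do not pinch an arm, and do not shift the rotator or disturb the bottle, flask and pen beside it.

Things in the scene. Friction and masses are not known exactly. Their poses are not given: they have to be found in the camera images.
- rotator: White bench rotator, loose on rubber feet, 4 kg; base tray 190 x 300 mm. Origin on the table right under the middle of the wheel; local -x is its front (towards the robot at yaw 0), +y its left side seen from the robot, z up. The base spans x -53 to +137, y +-150. The axle is level, along local x, 165 mm up; the wheel stands upright and faces the front.
- guard_rim (a point): Middle of the front rim (z 152, its top at 155 mm) of the clear drip guard round the wheel's lower half. Guard walls 3 mm thick: the front at local x -45, the sides at y +-146 mm; open above, so only the upper half of the wheel is free to reach.
- housing_top (a point): Middle of the top (z 202 mm) of the motor housing behind the wheel: local x 45 to 135, y +-75; a knob on it reaches z 214.
- axle (a point): Middle of the wheel on the axle, 165 mm above the table. Round it six equal channel-section aluminium arms, 60 degrees apart, one under the tube, five empty; each is 24 mm wide, reaches out from the 36 mm radius hub to 115 mm from the axle, and spans local x -4 to +14 mm.
- wheel (a joint): Turn of the wheel in rad: 0 (or any whole turn) = tube straight up, growing clockwise seen from the front, so the tube points along local (0, -sin q, cos q) of the rotator. Starts near pi (tube down). Turns freely both ways and stays where it is left: friction about 0.045 N m, so half a newton to a newton at the end of an arm turns it.
- sample_tube: Capped 15 ml tube clipped lengthways in one arm, cap outward, its z axis along the arm from the hub outward. Origin at its pointed end, 13 mm from the axle; body 16 mm thick, orange screw cap 23 mm thick from 117 to 131 mm from the axle, past the end of the arm.
- edges_cw: The six folded long edges of the arms that lead when the wheel turns clockwise (seen from the front); origin on the axle, turning with the wheel.
- edges_ccw: The six folded long edges of the arms on the other flank; origin on the axle, turning with the wheel.
- blue_bottle: Small glass reagent bottle with blue cap, 48 mm across, 98 mm tall, standing beside the rotator; origin under its middle.
- flask: Small empty conical flask, 63 mm across, 90 mm tall, standing beside the rotator; origin under its middle.
- pen: Black-capped marker pen, 136 mm long, 18 mm thick, lying in front of the rotator; origin under its middle, length along its y.

How it is judged (in metres and radians):
On the way, in this order (a step that is already met when the one before it is completed fails the run):
1. the tube has come up past level (angle between sample_tube's own z axis and vertical below 1.57 rad).
2. the tube stands straight up and the wheel is still (angle between sample_tube's own z axis and vertical below 0.12 rad and velocity of joint wheel between -0.05 and 0.05 rad/s), for 0.2 s.
At the end, for the whole second after the job is handed in: The tube's axis is within 0.12 rad (7 degrees) of straight up with the cap on top, the wheel is at rest, the rotator stands level within 15 mm of where it was, and the bottle, flask and pen are within 20 mm of where they were (all of step 2 and angle between rotator's own z axis and vertical below 0.03 rad and distance of rotator from where it was at the start of the episode below 0.015 m and distance of each of blue_bottle, flask, pen from where it was at the start of the episode below 0.02 m); the robot touches nothing.
It fails at once if the tube is pressed on (more than 2 N) (contact force between any of the fingers, the arm and sample_tube above 2 N).
It fails at once if an arm of the wheel is pinched between the fingers (over 5 N on both flanks at once) (contact force between the fingers and edges_cw above 5 N and contact force between the fingers and edges_ccw above 5 N).
It fails at once if the wheel is spun (faster than 4 rad/s) (velocity of joint wheel above 4 rad/s or velocity of joint wheel below -4 rad/s).
It fails at once if the rotator is shifted or lifted (15 mm) (distance of rotator from where it was at the start of the episode above 0.015 m).
It fails at once if the bottle, flask or pen is moved (20 mm) or lifted (distance of any of blue_bottle, flask, pen from where it was at the start of the episode above 0.02 m).
It also fails if it takes over 50 s, if anything falls off the work surface, if the arm or the gripper's body presses on something with over 40 N, if the wrist force passes 120 N, or if a joint passes its speed limit or range.

ROBOT

A 7-joint arm with a two-finger parallel gripper is mounted at the origin on a cart in front of the work surface, level with it; the furniture and walls round the work are solid. World frame = base frame: x ahead of the robot, y to its left, z up, the work surface at z = 0. Lengths are in mm, angles in rad, forces in N, time in s.
With the tool pointing down it reaches from about 350 to 900 mm from the base axis. Payload 7.2 kg.
Tool frame: the origin (TCP) lies midway between the tips of the shut fingers; the grasp point (between the pads) lies 19 mm behind it; z points along the fingers, y is the line along which they close (so a half turn about z gives the same grasp; the last joint's range is limited). The gripper opens to 88 mm and grips with 3 to 60 N. Pads are 20 mm wide; open, the fingers measure 115 mm over their backs; the gripper's body (75 mm by 178 mm) begins 61 mm behind the grasp point.
Start: joints at [-1.412, 0.411, -0.013, 1.596, 0.006, 1.134, -0.082], TCP at [140.547, 608.995, 222.653] pointing down, gripper open.
Joint ranges: [-2.95, 2.95], [-0.29, 1.99], [-1.47, 1.44], [0.14, 2.54], [-1.03, 4.17], [0.13, 1.85], [-2.86, 2.86]. Speed limits (rad/s): [2.39, 2.39, 3.01, 3.01, 3.14, 3.14, 3.14].

INTERFACE

Orientations are given as a unit quaternion [x, y, z, w].
In Python, from rig import env gives the robot as it stands.
- The arm moves only by the tool step_arm, never from a script. Its argument "motion" is one flat list of numbers, 5 for each row, row after row: the closure, from 0 (fully open) to 1 (shut), then the shift along the tool's x, y, z in m, then the turn about the tool's z in degrees. In form: [fingers, x, y, z, twist, fingers, x, y, z, twist, ...]. A call has 1 to 12 rows; each row is the pose to reach, as a shift and turn from the pose commanded when the call began, along the tool's axes at that moment; what a row does not reach only later rows make up. A row lasts 1/10 s, in which the tool goes at most 50 mm and 8.59 degrees, less where a joint would pass 70% of its speed; a pose out of reach is approached as far as the arm can. A call with a gripper value outside its range is refused whole. The fingers move at their own pace and stop on an object; the grip force is fixed at half the most. Time passes only in rows, so rows that repeat a pose let the fingers close. It gives the time, the measured TCP pose, the force, the opening and the grip force at its end, in the units of the state.
- env.get_state(): the state, without advancing time (a new reading comes with each control period).
- env.capture(name): name is "scene" or "top" or "wrist"; returns a dict with "color" (384x512x3 uint8, red, green, blue), "K" (3x3 intrinsics, pixels), "k1" (the pictures are not rectified: a ray, as slopes to the right and down, at radius r is drawn at 1 + k1 r^2 times it, then the intrinsics apply), "xyz" and "rotation" of the camera in the world. Camera axes: x right, y down, z forward; pixel columns grow to the right and rows downward; lengths in mm; the calibration is good to about 2 mm. A picture is of the moment at which its call begins. There is no depth.
- env.sign_off(): hands the job in; it is judged then, once.
The state is a dict: "clock": time; "joint_positions": joint angles; "qd": joint speeds; "tau": joint torques, N m; "eef_pos": TCP position; "ee_rot": TCP orientation; "ft_force": force on the tool from outside, world axes, zero at the start; "moment": the same for the moment, N m; "opening": opening from 0.0 (shut) to 1.0 (fully open); "grasp_force": force on a finger pad.
Only numpy, scipy, OpenCV 4.12 (cv2) and the standard library are available. Lean on these libraries where they do the work, as an engineer would, in place of code of your own. Each camera call takes 0.05 s, during which the arm holds its last target. There are 200 camera calls.

## Working session

There is one attempt and no reset: what is moved stays moved. The work goes in short steps, Python scripts to look and compute and a tool call to move; the robot and the scene stay as the last step left them, time stands still between calls to the robot, and variables do not carry over. Pictures are saved under pics/ and viewed, at most 10 in all, crops included, and the job is handed in when it is done.

Besides the shell and the picture viewer there is one more tool, called after "Call:" as a command line: name --argument value ..., lists and objects as JSON in quotes. step_arm: Moves the arm, as the interface text tells. Its arguments: {"type":"object","properties":{"motion":{"type":"array"}},"required":["motion"]}

```bash
mkdir -p pics; python3 - <<'E'
from rig import env
import cv2,numpy as np
s=env.get_state();print(s)
for n in("scene","top"):
    c=env.capture(n);cv2.imwrite(f"pics/{n}0.png",cv2.resize(c["color"][:,:,::-1],(800,600)));print(n,c["K"],c["k1"],c["xyz"],c["rotation"])
E
```

```text
{'clock': 0.0, 'joint_positions': array([-1.41222164,  0.41191783, -0.01273015,  1.59705223,  0.00559778,
        1.13427115, -0.08222194]), 'qd': array([-0.00050811,  0.00228009,  0.00112756, -0.00035158, -0.00159317,
       -0.00073968,  0.00067964]), 'tau': array([-1.14998969e-03, -5.87947440e+01,  6.41477779e-01, -2.91074198e+01,
       -5.37084904e-02,  1.83743209e-02,  1.50453566e-04]), 'eef_pos': array([140.43873157, 608.49810692, 221.79444949]), 'ee_rot': array([ 1.13135345e-01,  9.93579259e-01, -8.05550617e-04, -3.89116812e-05]), 'ft_force': array([-0.3831345 ,  0.07780961,  0.41960773]), 'moment': array([-0.01316802, -0.00492311, -0.01737762]), 'grasp_force': 0.0, 'opening': 1.0009176790406236}
scene [[366.43410774   0.         255.48830359]
 [  0.         366.43410774 191.70217002]
 [  0.           0.           1.        ]] -0.07167503410838659 [ 185.42504554 -541.29389507  967.84407773] [ 0.90923034 -0.24782135  0.08211612 -0.32425563]
top [[361.46676556   0.         253.54189337]
 [  0.         361.46676556 191.48425605]
 [  0.           0.           1.        ]] -0.002092855474717951 [ 323.30647223   46.27291911 1141.98680161] [ 0.71271242 -0.69556413  0.07537276 -0.05050236]
```

View pics/scene0.png

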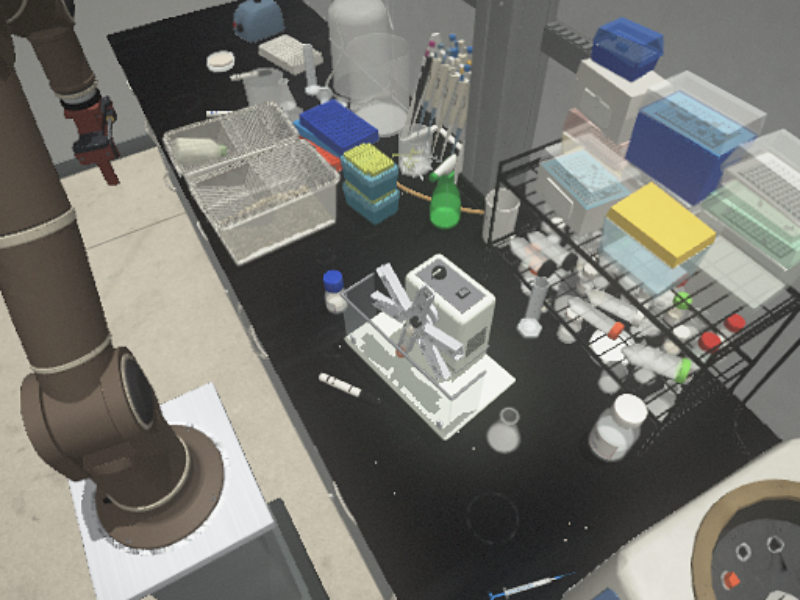

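View pics/top0.png

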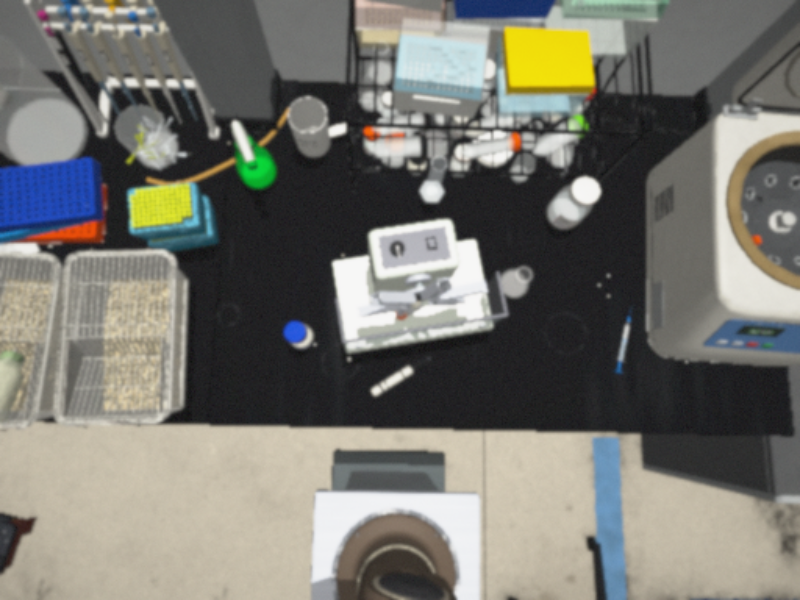

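The scene view shows the rotator at about (420,330) with the tube low, the pen at (350,385), the bottle at (335,290) and the flask at (505,430). The top view shows its base at about (333–494, 240–352). I'll crop in for the corner pixels.

```bash
python3 - <<'E'
from rig import env
import cv2,numpy as np
a=env.capture("scene")["color"][155:290,195:345,::-1]
b=env.capture("top")["color"][130:260,175:350,::-1]
a=cv2.resize(a,None,fx=4,fy=4,interpolation=cv2.INTER_CUBIC);b=cv2.resize(b,None,fx=4,fy=4,interpolation=cv2.INTER_CUBIC)
cv2.imwrite("pics/a.png",a);cv2.imwrite("pics/b.png",b)
E
```

```text
(no output)
```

View pics/a.png

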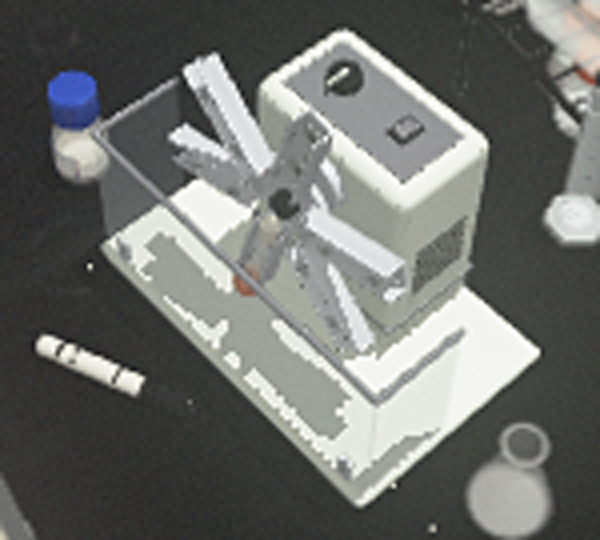

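View pics/b.png

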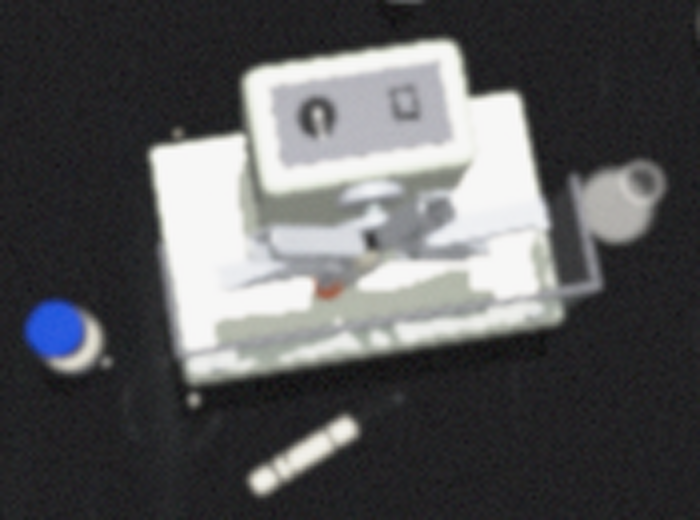

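```bash
cat > h.py <<'E'
from rig import env
import cv2,numpy as np
from scipy.spatial.transform import Rotation as R
from scipy.optimize import least_squares
def proj(c,P):
    p=(np.atleast_2d(P)-c["xyz"])@R.from_quat(c["rotation"]).as_matrix()
    s=p[:,:2]/p[:,2:]; s=s*(1+c["k1"]*(s**2).sum(1,keepdims=True))
    return s@np.diag([c["K"][0,0],c["K"][1,1]])+c["K"][:2,2]
def ray(c,uv,z):
    d=lambda q:(proj(c,[[q[0],q[1],z]])-uv).ravel()
    return least_squares(d,[550,0]).x
def loc(p,L): # p=x,y,yaw
    L=np.atleast_2d(L); c,s=np.cos(p[2]),np.sin(p[2])
    return np.c_[p[0]+c*L[:,0]-s*L[:,1],p[1]+s*L[:,0]+c*L[:,1],L[:,2]]
E
python3 - <<'E'
from h import *
A=env.capture("scene");B=env.capture("top")
fa=lambda q:np.array(q)/4+[195,155]-.375; fb=lambda q:np.array(q)/4+[175,130]-.375
obs=[(A,(-45,146,155),fa((100,130))),(A,(-45,-146,155),fa((377,402))),(B,(-45,146,155),fb((180,355))),(B,(-45,-146,155),fb((600,288)))]
for c,f,pts in((A,fa,[(345,28),(488,140),(405,210),(258,90)]),):
    for l,q in zip([(135,75),(135,-75),(45,-75),(45,75)],pts): obs.append((c,(*l,200),f(q)))
for l,q in zip([(135,75),(135,-75),(45,-75),(45,75)],[(243,72),(462,40),(474,165),(260,197)]): obs.append((B,(*l,200),fb(q)))
for l,q in zip([(137,150),(137,-150)],[(150,148),(521,92)]): obs.append((B,(*l,'h'),fb(q)))
obs.append((A,(137,-150,'h'),fa((540,352))))
def res(p): return np.array([proj(c,loc(p,[(l[0],l[1],p[3] if l[2]=='h' else l[2])]))[0]-o for c,l,o in obs])
r=least_squares(lambda p:res(p).ravel(),[580,0,0,20],loss='soft_l1');print(r.x,np.round(res(r.x),1).tolist())
p=r.x
cap=[(A,fa((246,281))),(B,fb((328,287)))]
f=lambda q:np.concatenate([(proj(c,loc(p,[(5,-124*np.sin(q[0]),165+124*np.cos(q[0]))]))[0]-o) for c,o in cap])
w=least_squares(f,[3.1]);print(w.x,w.fun)
for k in range(6):
    a=w.x[0]+k*np.pi/3; P=loc(p,[(-4,-115*np.sin(a),165+115*np.cos(a))]); print(k,a,P.round(),((proj(A,P)[0]-[195,155])*4).round())
print("bottle",ray(A,fa((72,95)),98),ray(B,fb((55,330)),98),"flask",ray(B,fb((643,183)),90),"pen",ray(B,fb((258,482)),9),ray(B,fb((352,428)),9),ray(B,fb((400,397)),9))
print("axle front",loc(p,[(0,0,165)]))
E
```

```text
[ 4.95740510e+02 -3.21152256e+01  1.84907706e-01  1.86777422e+01] [[-1.8, 0.3], [-0.7, -0.7], [0.5, -0.1], [-0.5, 0.0], [-0.2, -1.6], [2.1, 0.4], [-0.7, 0.6], [-1.8, -1.7], [0.0, -0.7], [-0.4, -0.8], [2.6, -0.3], [1.0, 0.2], [0.6, 0.1], [-0.2, 0.2], [0.4, -0.2]]
[3.39993012] [ 1.01596492 -0.90476517 -0.11923373 -1.27432239]
0 3.39993012134334 [[486.  -4.  54.]] [241. 278.]
1 4.447127672539938 [[471.  76. 135.]] [167. 146.]
2 5.494325223736535 [[477.  47. 246.]] [187.  67.]
3 6.541522774933133 [[497. -62. 276.]] [300. 134.]
4 7.588720326129731 [[ 512. -142.  195.]] [385. 291.]
5 8.635917877326328 [[ 507. -113.   84.]] [345. 353.]
bottle [443.81875073 190.06841407] [446.16119256 198.34038183] flask [ 569.44016521 -234.18154938] pen [342.56823936  49.13255751] [385.72558373 -22.94440228] [410.73939691 -60.22184414]
axle front [[495.74050988 -32.11522563 165.        ]]
```

The rotator fits at (496, -32) with yaw 0.185 rad, and the tube is at q≈3.4. That leaves about 165° clockwise. I'll push in three strokes of about 55°, with shut fingers on the trailing flanks near the top. First I move above the wheel.

```bash
cat >> h.py <<'E'
POSE=[495.7,-32.1,0.185]
def target(adeg,r=90,lx=5,back=0,up=0): # fingertip centre for arm at angle a (cw from top), world mm
    a=np.radians(adeg); u=r*np.sin(a)-12*np.cos(a)-10-back; z=165+r*np.cos(a)+12*np.sin(a)+up
    return loc(POSE,[(lx,-u,z)])[0]
def shift(s,W): # tool-frame shift in m
    return (R.from_quat(s["ee_rot"]).inv().apply(np.atleast_2d(W)-s["eef_pos"])/1000).round(3)
E
python3 - <<'E'
from h import *
s=env.get_state(); t=target(8,up=0,back=6); print(t); hi=t.copy(); hi[2]=400
print(shift(s,[[*s["eef_pos"][:2],400],hi]))
y=R.from_quat(s["ee_rot"]).as_matrix()[:,1]; print(np.degrees(np.arctan2(y[1],y[0]))-np.degrees(.185))
E
```

```text
[497.78969703 -16.08468848 255.7942034 ]
[[-0.    -0.    -0.178]
 [-0.489 -0.529 -0.177]]
66.40818120178385
```

Call:
step_arm --motion '[1,0,0,-0.05,0,1,0,0,-0.1,0,1,0,0,-0.15,0,1,0,0,-0.178,0,1,-0.033,-0.036,-0.178,4.5,1,-0.066,-0.072,-0.178,9,1,-0.1,-0.108,-0.178,13.5,1,-0.133,-0.144,-0.178,18,1,-0.166,-0.18,-0.178,22.5,1,-0.2,-0.216,-0.178,27,1,-0.233,-0.252,-0.178,31.5,1,-0.233,-0.252,-0.178,31.5]'

```text
clock: 1.5
eef_pos: [314.5, 305.4, 401.7]
ee_rot: [0.384, 0.923, 0.001, 0.001]
ft_force: [0.4, -0.3, 0.4]
opening: 0.002
grasp_force: 0.0
```

```bash
python3 - <<'E'
from h import *
s=env.get_state(); t=target(8,up=0,back=6); t[2]=400;print(s["eef_pos"],s["opening"],s["ft_force"],s["joint_positions"].round(2))
print(shift(s,[t]))
y=R.from_quat(s["ee_rot"]).as_matrix()[:,1]; print(np.degrees(np.arctan2(y[1],y[0]))-np.degrees(.185))
E
```

```text
[314.49628803 305.44068414 401.65270408] 0.002411649781673459 [ 0.41954906 -0.27418583  0.44049667] [-1.13 -0.04  0.24  1.74  0.01  1.44 -0.11]
[[-0.357 -0.097  0.002]]
34.23543913441076
```

Call:
step_arm --motion '[1,-0.045,-0.012,0,4.3,1,-0.09,-0.024,0,8.6,1,-0.135,-0.036,0,12.9,1,-0.18,-0.048,0,17.2,1,-0.225,-0.06,0,21.5,1,-0.27,-0.072,0,25.8,1,-0.315,-0.084,0,30.1,1,-0.357,-0.097,0,34.2,1,-0.357,-0.097,0,34.2,1,-0.357,-0.097,0,34.2]'

```text
clock: 2.5
eef_pos: [497.8, -8.5, 400.4]
ee_rot: [0.634, 0.773, -0.0, -0.0]
ft_force: [0.6, 0.9, -0.4]
opening: 0.005
grasp_force: 0.0
```

```bash
python3 - <<'E'
from h import *
s=env.get_state(); t=target(8,up=0,back=6);print(s["eef_pos"],s["ft_force"],s["joint_positions"].round(2))
h=t.copy();h[2]=300
print(shift(s,[h,t]), R.from_quat(s["ee_rot"]).as_matrix().round(3))
c=env.capture("wrist")["color"];d=env.capture("top")["color"][110:270,175:350]
im=np.hstack([cv2.resize(c,(512,384)),cv2.resize(d,(288,384))[:, :]])
cv2.imwrite("pics/w1.png",im[:,:,::-1])
E
```

```text
[497.80582778  -8.45414947 400.37521916] [ 0.62538701  0.87182536 -0.36358806] [-0.71  0.07  0.69  1.64 -0.05  1.44  0.18]
[[-0.007 -0.001  0.1  ]
 [-0.007 -0.001  0.145]] [[-0.195  0.981 -0.001]
 [ 0.981  0.195 -0.   ]
 [-0.    -0.001 -1.   ]]
```

View pics/w1.png

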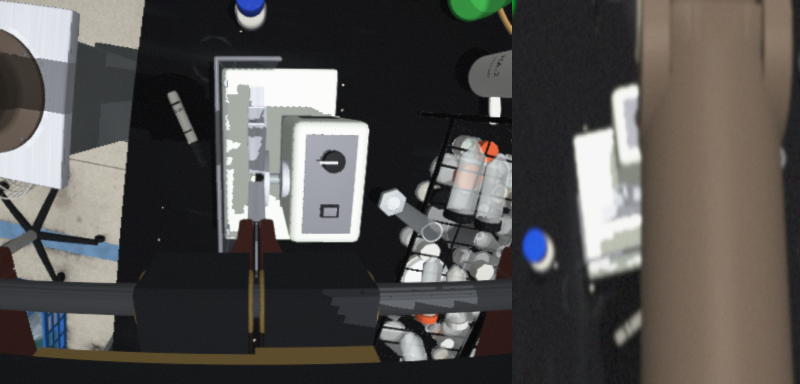

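The wrist view has the wheel edge-on along column 258, the hub at about (260,178), and the housing top corners at (285,117), (368,122), (363,241) and (285,239). I'll use these to check the pose.

```bash
python3 - <<'E'
from h import *
C=env.capture("wrist")
L=[(45,75,200),(135,75,200),(135,-75,200),(-45,146,155),(-45,-146,155)]
O=np.array([(285,117),(369,121),(363,242),(216,58),(220,251)])
print((proj(C,loc(POSE,L))-O).round(1))
r=least_squares(lambda p:(proj(C,loc(p,L))-O).ravel(),POSE,loss='soft_l1',x_scale=[1,1,.01]);print(r.x,r.fun.round(1))
print(proj(C,loc(POSE,[(-4,0,165),(14,0,165)])), proj(C,[env.get_state()["eef_pos"]]))
for q in (5.49,6.54,7.59):print(proj(C,loc(POSE,[(5,-115*np.sin(q),165+115*np.cos(q))])))
E
```

```text
[[ 4.9  5.7]
 [-0.1  3.6]
 [-6.8  4.3]
 [-1.9  2.5]
 [-2.3 25.4]]
[ 4.96563549e+02 -2.74715202e+01  1.95863824e-01] [ 5.9  1.3  1.1 -1.6 -4.3 -0.  -1.8 -0.8 -0.1 23. ]
[[246.62666361 179.88983672]
 [260.63987938 180.09915291]] [[253.55963146 234.96884052]]
[[254.18182635 117.45927833]]
[[252.41623752 235.62237481]]
[[252.32218767 269.1272573 ]]
```

```bash
sed -i 's/^POSE=.*/POSE=[497,-30.,0.19]/; s/lx=5/lx=7/' h.py; python3 - <<'E'
from h import *
s=env.get_state(); t=target(8,back=6); print(shift(s,[t]))
s2=dict(s,eef_pos=t); print([(a,shift(s2,[target(a)]).tolist()) for a in (14,20,26,32,38,44,50,56,62,68)])
E
```

```text
[[-0.008  0.002  0.145]]
[(14, [[-0.015, -0.0, 0.001]]), (20, [[-0.025, -0.0, 0.002]]), (26, [[-0.034, -0.0, 0.005]]), (32, [[-0.043, -0.0, 0.008]]), (38, [[-0.051, -0.001, 0.012]]), (44, [[-0.059, -0.001, 0.018]]), (50, [[-0.067, -0.001, 0.024]]), (56, [[-0.073, -0.001, 0.03]]), (62, [[-0.079, -0.001, 0.038]]), (68, [[-0.084, -0.001, 0.046]])]
```

Call:
step_arm --motion '[1,-0.008,0.002,0.04,0,1,-0.008,0.002,0.07,0,1,-0.008,0.002,0.1,0,1,-0.008,0.002,0.12,0,1,-0.008,0.002,0.135,0,1,-0.008,0.002,0.145,0,1,-0.008,0.002,0.145,0,1,-0.008,0.002,0.145,0]'

```text
clock: 3.45
eef_pos: [501.4, -15.3, 256.2]
ee_rot: [0.634, 0.774, 0.0, 0.0]
ft_force: [0.3, -0.7, 0.5]
opening: 0.008
grasp_force: 0.0
```

Call:
step_arm --motion '[1,-0.008,0,0,0,1,-0.015,0,0.001,0,1,-0.025,0,0.002,0,1,-0.034,0,0.005,0,1,-0.043,0,0.008,0,1,-0.051,0,0.012,0,1,-0.059,0,0.018,0,1,-0.067,0,0.024,0,1,-0.073,0,0.03,0,1,-0.079,0,0.038,0,1,-0.084,0,0.046,0,1,-0.084,0,0.046,0]'

```text
clock: 4.65
eef_pos: [517.0, -98.9, 208.4]
ee_rot: [0.634, 0.773, -0.001, -0.0]
ft_force: [-0.9, -0.6, -0.6]
opening: 0.004
grasp_force: 0.0
```

```bash
python3 - <<'E'
from h import *
s=env.get_state();t=target(68);print(s["eef_pos"],t,s["ft_force"],s["moment"])
c=env.capture("wrist")["color"][20:320,60:460]
d=env.capture("scene")["color"][140:290,170:370]
cv2.imwrite("pics/w2.png",np.hstack([cv2.resize(c,(400,300)),cv2.resize(d,(400,300))])[:,:,::-1])
# next: retract up, back to entry at 6deg
e=target(6,back=10); print(shift(s,[[s["eef_pos"][0],s["eef_pos"][1],330],[e[0],e[1],330],e]))
E
```

```text
[517.03246626 -98.89069124 208.3980522 ] [516.89608989 -96.38842472 209.84079966] [-0.88895138 -0.64086778 -0.5659923 ] [-0.09944659  0.03891243 -0.04326721]
[[-0.    -0.    -0.122]
 [ 0.094  0.001 -0.122]
 [ 0.094  0.001 -0.047]]
```

View pics/w2.png

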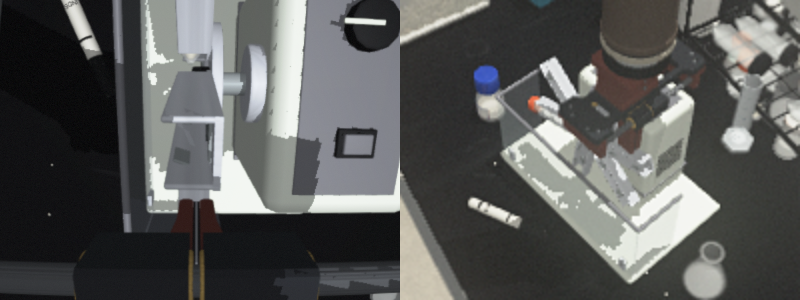

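The tube has come up on the left, with its cap at about (535,103) in the right half, and the finger still sits on the pushed arm. Now I retract, return to the left, and do stroke two.

Call:
step_arm --motion '[1,0,0,-0.04,0,1,0,0,-0.08,0,1,0,0,-0.12,0,1,0.03,0,-0.122,0,1,0.065,0.001,-0.122,0,1,0.094,0.001,-0.122,0,1,0.094,0.001,-0.122,0,1,0.094,0.001,-0.09,0,1,0.094,0.001,-0.065,0,1,0.094,0.001,-0.047,0,1,0.094,0.001,-0.047,0,1,0.094,0.001,-0.047,0]'

```text
clock: 5.95
eef_pos: [500.4, -6.3, 257.3]
ee_rot: [0.634, 0.773, -0.0, 0.0]
ft_force: [0.7, -0.2, -0.1]
opening: 0.002
grasp_force: 0.0
```

```bash
python3 - <<'E'
from h import *
s=env.get_state();print(s["eef_pos"],target(6,back=10),s["ft_force"])
print([(a,shift(s,[target(a)])[0].tolist()) for a in (4,10,16,22,28,34,40,46,52,58,64,68)])
E
```

```text
[500.44648603  -6.33467823 257.28274514] [499.61966178  -6.5566719  255.76131214] [ 0.71968226 -0.18145901 -0.05086737]
[(4, [-0.007, -0.001, 0.002]), (10, [-0.016, -0.001, 0.002]), (16, [-0.026, -0.001, 0.002]), (22, [-0.035, -0.001, 0.004]), (28, [-0.044, -0.001, 0.007]), (34, [-0.053, -0.001, 0.011]), (40, [-0.061, -0.001, 0.016]), (46, [-0.069, -0.001, 0.021]), (52, [-0.076, -0.001, 0.027]), (58, [-0.083, -0.001, 0.034]), (64, [-0.088, -0.001, 0.042]), (68, [-0.092, -0.001, 0.047])]
```

Call:
step_arm --motion '[1,-0.007,0,0.001,0,1,-0.016,-0.001,0.001,0,1,-0.026,-0.001,0.002,0,1,-0.035,-0.001,0.004,0,1,-0.044,-0.001,0.007,0,1,-0.053,-0.001,0.011,0,1,-0.061,-0.001,0.016,0,1,-0.069,-0.001,0.021,0,1,-0.076,-0.001,0.027,0,1,-0.083,-0.001,0.034,0,1,-0.088,-0.001,0.041,0,1,-0.091,-0.001,0.045,0]'

```text
clock: 7.15
eef_pos: [516.8, -95.7, 210.7]
ee_rot: [0.634, 0.773, -0.0, -0.0]
ft_force: [-0.9, 1.8, 0.2]
opening: 0.004
grasp_force: 0.3
```

```bash
python3 - <<'E'
from h import *
s=env.get_state();print(s["eef_pos"],s["ft_force"])
e=target(6,back=10); print(shift(s,[[s["eef_pos"][0],s["eef_pos"][1],330],[e[0],e[1],330],e]))
E
```

```text
[516.78746708 -95.70718843 210.7271513 ] [-0.90364666  1.78894026  0.21535987]
[[-0.    -0.    -0.119]
 [ 0.091  0.001 -0.119]
 [ 0.091  0.001 -0.045]]
```

Call:
step_arm --motion '[1,0,0,-0.04,0,1,0,0,-0.08,0,1,0,0,-0.119,0,1,0.03,0,-0.119,0,1,0.065,0.001,-0.119,0,1,0.091,0.001,-0.119,0,1,0.091,0.001,-0.119,0,1,0.091,0.001,-0.119,0]'

```text
clock: 7.95
eef_pos: [500.2, -5.8, 330.6]
ee_rot: [0.633, 0.774, -0.0, 0.0]
ft_force: [0.5, -0.2, 0.2]
opening: 0.002
grasp_force: 0.0
```

```bash
python3 - <<'E'
from h import *
s=env.get_state();e=target(6,back=10);print(s["eef_pos"],shift(s,[e]))
d=env.capture("scene")["color"][150:290,190:350]
cv2.imwrite("pics/s3.png",cv2.resize(d,(640,560),interpolation=cv2.INTER_CUBIC)[:,:,::-1])
E
```

```text
[500.17140338  -5.76695009 330.55990372] [[-0.001 -0.001  0.075]]
```

View pics/s3.png

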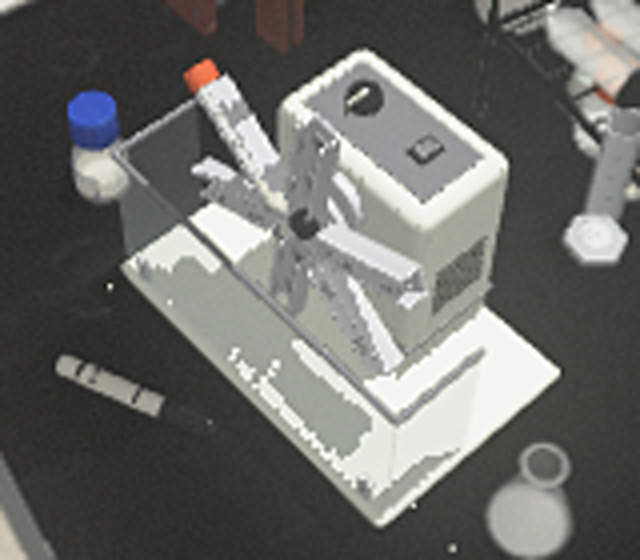

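The cap is at (202,75), upper left, and next to it the upright arm to push has its tip at about (315,120). I'll work out q, then do the last stroke.

```bash
python3 - <<'E'
from h import *
A=env.capture("scene");o=np.array([202,75])/4+[190,150]-.375
f=lambda q:proj(A,loc([POSE[0],POSE[1],POSE[2]],[(5,-124*np.sin(q[0]),165+124*np.cos(q[0]))]))[0]-o
w=least_squares(f,[-.9]);print(np.degrees(w.x),w.fun)
s=env.get_state();e=target(6,back=10)
s2=dict(s,eef_pos=e);print([(a,shift(s2,[target(a)])[0].tolist()) for a in (4,8,12,16,21,26,31,36,41,46,51,56)])
E
```

```text
[-54.68336018] [-0.46577403 -0.64703923]
[(4, [-0.007, -0.0, 0.0]), (8, [-0.013, -0.0, -0.0]), (12, [-0.02, -0.0, 0.0]), (16, [-0.026, -0.0, 0.001]), (21, [-0.034, -0.0, 0.002]), (26, [-0.041, -0.0, 0.005]), (31, [-0.049, -0.0, 0.007]), (36, [-0.056, -0.0, 0.011]), (41, [-0.063, -0.0, 0.015]), (46, [-0.069, -0.0, 0.02]), (51, [-0.075, -0.0, 0.025]), (56, [-0.08, -0.0, 0.031])]
```

Call:
step_arm --motion '[1,0,-0.001,0.03,0,1,0,-0.001,0.055,0,1,0,-0.001,0.07,0,1,0,-0.001,0.075,0,1,0,-0.001,0.075,0]'

```text
clock: 8.55
eef_pos: [499.1, -7.0, 255.3]
ee_rot: [0.635, 0.773, -0.001, -0.0]
ft_force: [0.2, 0.1, 0.5]
opening: 0.003
grasp_force: 0.0
```

Call:
step_arm --motion '[1,-0.007,0,0,0,1,-0.013,0,0,0,1,-0.02,0,0,0,1,-0.026,0,0.001,0,1,-0.034,0,0.002,0,1,-0.041,0,0.005,0,1,-0.049,0,0.007,0,1,-0.056,0,0.011,0,1,-0.063,0,0.015,0,1,-0.069,0,0.02,0,1,-0.075,0,0.025,0,1,-0.078,0,0.028,0]'

```text
clock: 9.75
eef_pos: [514.4, -83.1, 227.0]
ee_rot: [0.634, 0.773, -0.0, -0.0]
ft_force: [1.0, -0.2, 0.7]
opening: 0.003
grasp_force: 0.3
```

```bash
python3 - <<'E'
from h import *
s=env.get_state();print(s["eef_pos"],target(54),target(60),shift(s,[target(57),target(60),target(62)]))
A=env.capture("scene");B=env.capture("top")
for n,c in(("A",A),("B",B)):
    h=cv2.cvtColor(c["color"],cv2.COLOR_RGB2HSV);m=((h[...,0]<12)&(h[...,1]>130)&(h[...,2]>120)).astype('u1')
    k,l,st,ce=cv2.connectedComponentsWithStats(m)
    print(n,[(st[i,4],ce[i].round(1).tolist()) for i in range(1,k) if st[i,4]>5])
    print(n,[proj(c,loc(POSE,[(5,-124*np.sin(q),165+124*np.cos(q))]))[0].round(1).tolist() for q in np.radians([-15,-6,0,6])])
E
```

```text
[514.36843    -83.11712665 226.99395444] [514.40444402 -83.43268443 227.60887664] [515.5723814  -89.50557525 220.39230485] [[-0.004 -0.     0.003]
 [-0.006 -0.     0.007]
 [-0.008 -0.     0.009]]
A [(np.int32(98), [210.2, 100.4]), (np.int32(42), [259.9, 173.0]), (np.int32(82), [470.8, 205.6]), (np.int32(62), [394.0, 211.0]), (np.int32(90), [454.1, 217.3]), (np.int32(66), [467.7, 370.6])]
A [[256.2, 169.8], [261.3, 173.0], [264.8, 175.7], [268.3, 178.9]]
B [(np.int32(13), [378.6, 59.6]), (np.int32(45), [236.7, 85.3]), (np.int32(46), [330.2, 90.3]), (np.int32(13), [254.7, 86.4]), (np.int32(388), [46.4, 149.2]), (np.int32(32), [484.1, 152.9]), (np.int32(33), [269.1, 184.1])]
B [[260.0, 184.5], [267.8, 182.9], [273.1, 182.0], [278.4, 181.3]]
```

Call:
step_arm --motion '[1,-0.002,0,0.002,0,1,-0.004,0,0.004,0,1,-0.006,0,0.007,0,1,-0.006,0,0.007,0,1,-0.006,0,0.007,0,1,-0.006,0,0.007,0]'

```text
clock: 10.45
eef_pos: [515.7, -88.3, 220.7]
ee_rot: [0.634, 0.773, 0.0, 0.0]
ft_force: [-0.1, -0.2, -0.2]
opening: 0.006
grasp_force: 0.0
```

Call:
step_arm --motion '[1,0.003,0,-0.01,0,1,0.003,0,-0.04,0,1,0.003,0,-0.08,0,1,0,0,-0.12,0,1,0,0,-0.16,0,1,0,0,-0.19,0,1,0,0,-0.19,0,1,0,0,-0.19,0]'

```text
clock: 11.25
eef_pos: [515.7, -88.3, 411.3]
ee_rot: [0.634, 0.773, 0.001, 0.0]
ft_force: [0.3, 0.1, -0.5]
opening: 0.003
grasp_force: 0.0
```

```bash
python3 - <<'E'
from h import *
print(env.get_state()["eef_pos"])
A=env.capture("scene");B=env.capture("top")
for n,c in(("A",A),("B",B)):
    h=cv2.cvtColor(c["color"],cv2.COLOR_RGB2HSV);m=((h[...,0]<12)&(h[...,1]>130)&(h[...,2]>120)).astype('u1')
    k,l,st,ce=cv2.connectedComponentsWithStats(m)
    print(n,[(st[i,4],ce[i].round(1).tolist()) for i in range(1,k) if st[i,4]>5 and 230<ce[i][0]<300 and ce[i][1]>140])
    print(n,[proj(c,loc(POSE,[(5,-124*np.sin(q),165+124*np.cos(q))]))[0].round(1).tolist() for q in np.radians([-6,0,6])])
W=env.capture("wrist")["color"][:, 60:460];d=A["color"][140:290,170:370]
cv2.imwrite("pics/f.png",np.hstack([cv2.resize(W,(400,384)),cv2.resize(d[:, 30:180],(384,384))])[:,:,::-1])
E
```

```text
[515.65900737 -88.30810857 411.34077173]
A [(np.int32(67), [264.4, 177.2])]
A [[261.3, 173.0], [264.8, 175.7], [268.3, 178.9]]
B [(np.int32(33), [274.2, 183.1])]
B [[267.8, 182.9], [273.1, 182.0], [278.4, 181.3]]
```

View pics/f.png

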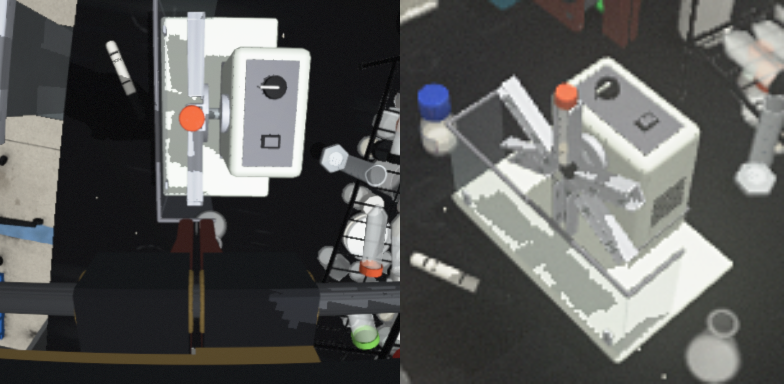

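The tube stands upright with its cap on top: the orange cap is at (192,118) in the wrist view and (566,97) in the scene view. Both fixed cameras put it within about 2° of vertical. The bottle, flask and pen look untouched, and the gripper is clear.

```bash
python3 -c "
from rig import env
print(env.sign_off())"
```

```text
the job is handed in; nothing more can be done
None
```

I turned the wheel in three fingertip strokes until the tube stood cap-up, about 1–2° from vertical by camera, then backed the gripper clear and handed the job in at about 11 s; no verdict came back.

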